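# Test the spice-bin catch with its sprung pull gauge

### The job

Check the catch of the spice bin: pull the wooden knob of its sprung slide straight out of the front panel until, after some play, it takes up the hidden catch and the dark hand of the dial stands between the two long marks (8 and 12 N), and hold it there for a second. The thin brass tell-tale hand keeps the highest pull and must be left between the same two marks, so do not overpull. Then ease the slide fully home without letting it snap back, let go, and leave everything else where it is.

Things in the scene. Friction and masses are not known exactly. Their poses are not given: they have to be found in the camera images.
- case: Wooden bin case fixed on the counter. Origin on the counter under the middle of its front face; +x points from the front back into the case, z up. Front block 280 wide (y), 120 deep, 90 high; behind it an open bin (x 120 to 250, 85 high) with two steel dabbas fixed in it. The slide leaves a slot low in the front face at y = 0. A round dial, radius 54, lies on the block, glass top at z = 126.
- pull_grip (a point): Point on the axis of the slide's upright turned wooden knob, 46 above the counter; axes as case; moves with the slide. The knob is a post 24 in diameter from z = 28 to 64, its head 30 in diameter up to z = 80. Home, it stands 90 in front of the front face. It stands on a flat steel strip 24 wide with top at z = 16.
- pull (a joint): How far the slide is pulled out (towards the case's -x), m: 0 fully home, at most 0.125. A light spring draws it home (1 N at 0, 20 N/m more). After 0.030 to 0.075 m of play, different each time and not visible, it takes up the hidden catch, whose spring adds 1000 N/m.
- needle (a joint): Angle of the dial's dark hand, rad, clockwise from above: 0 points to the case's +y, pi/2 to its +x. It shows the pull on the catch: 0.15 rad per newton (and per mm pulled beyond the play); 0 while there is play. The two long black marks stand at 1.2 rad (8 N) and 1.8 rad (12 N); short marks every 0.3 rad (2 N).
- telltale (a joint): Angle of the thin brass tell-tale hand, same axis, zero and scale. The dark hand pushes it ahead and it stays at the highest value reached; it starts at 0.1 to 0.6 rad. It is under the glass.
- dial_centre (a point): Centre of the dial, on top of the case, 120 above the counter, 62 behind the front face; axes as case.
- mortar: White ceramic mortar, 110 diameter, 75 high, with wooden pestle leaning in it to 126 high; bystander. Origin under its centre.
- tumbler: Glass tumbler upside down, 72 diameter at the counter, 110 high; bystander. Origin under its centre.
- funnel: Black plastic funnel standing mouth down, 104 diameter, 105 high; bystander. Origin under its centre.
- tongs: Steel tongs lying flat, 220 long along their x, about 45 wide, 20 high; bystander. Origin under their middle.

How it is judged:
By the outcome, as a careful person would: the job done as asked, in the order asked, and still so for the second after the job is handed in, with the robot touching nothing.
It also fails if it takes over 48 s, if anything falls off the work surface, if the arm or the gripper's body presses on something with over 40 N, if the wrist force passes 120 N, or if a joint passes its speed limit or range.

### The arm

A 6-joint arm with a two-finger parallel gripper is mounted at the origin on the work surface. World frame = base frame: x ahead of the robot, y to its left, z up, the work surface at z = 0. Lengths are in m, angles in degrees, forces in N, time in s.
With the tool pointing down it reaches from about 0.35 to 0.875 m from the base axis. Payload 4.2 kg.
Tool frame: the origin (TCP) lies between the finger pads; the fingertips stand 25 mm ahead of it and the grasp point (between the pads) lies 6 mm ahead of it (r.tips_ahead is the distance from the TCP to the fingertips, in m); z points along the fingers, y is the direction in which the jaws open and shut (so a half turn about z gives the same grasp; the last joint's range is limited). The gripper opens to 87 mm and grips with 3 to 60 N. Pads are 19 mm wide; open, the fingers measure 117 mm over their backs; the gripper's body (75 mm by 190 mm) begins 51 mm behind the grasp point.
Start: joints at [-56.688, 22.042, 0.453, 0, -68.411, -14.817], TCP at [0.198, -0.593, 0.248] pointing down, gripper open.
Joint ranges: [-179.83, 179.83], [-69.29, 118.12], [-61.27, 80.66], [-181.25, 117.63], [-171.15, -9.14], [-177.46, 177.46]. Speed limits (degrees/s): [159.86, 159.86, 180, 180, 180, 180].

### API

Orientations are given as a 3x3 rotation matrix whose columns are the frame's x, y, z axes.
In Python, from station import r, vision, finish_job gives the robot as it stands.
- The arm moves only by the shell command python3 -m jog 'ROWS'. ROWS is a JSON object of lists of equal length, an entry for each row: "rot": the turn, a rotation vector about the world's x, y, z in degrees, a list of three; "delta_pos": the shift along the world's x, y, z in mm, a list of three; "grip": the opening in per cent of the stroke, from 0 (shut) to 100 (fully open). A call has 1 to 10 rows; each row shifts and turns the commanded pose from where the row before left it; what a row does not reach is not made up. A row lasts 1/12 s, in which the tool goes at most 41.7 mm and 7.16 degrees, less where a joint would pass 70% of its speed; a pose out of reach is approached as far as the arm can. A call with a gripper value outside its range is refused whole. The fingers move at their own pace and stop on an object; the grip force is fixed at half the most. Time passes only in rows, so rows that do not move let the fingers close. It gives the time, the measured TCP pose, the force and the opening at its end, in the units of the state.
- r.sense(): the state, without advancing time (a new reading comes with each control period).
- vision.capture(name): name is "side" or "top" or "wrist"; returns a dict with "frame" (420x560x3 uint8, red, green, blue), "K" (3x3 intrinsics, pixels), "xyz" and "orientation" of the camera in the world. Camera axes: x right, y up, looking along -z (the intrinsics and any distortion apply to the point x, -y, -z); pixel columns grow to the right and rows downward; lengths in m; the calibration is good to about 2 mm. A picture is of the moment at which its call begins. There is no depth.
- finish_job(): hands the job in, once; it reports no verdict.
The state is a dict: "time_s": time; "joints": joint angles; "joint_velocities": joint speeds; "effort": joint torques, N m; "tcp_pos": TCP position; "ee_rot": TCP orientation; "wrist_force": force on the tool from outside, world axes, zero at the start; "moment": the same for the moment, N m; "gripper_width": opening from 0.0 (shut) to 1.0 (fully open).
Only numpy, scipy, OpenCV 4.12 (cv2) and the standard library are available. Lean on these libraries where they do the work, as an engineer would, in place of code of your own. Each camera call takes 0.05 s, during which the arm holds its last target. There are 200 camera calls.

## Working session

There is one attempt and no reset: what is moved stays moved. The work goes in short steps, Python scripts to look and compute and a shell command to move; the robot and the scene stay as the last step left them, time stands still between calls to the robot, and variables do not carry over. Pictures are saved under pics/ and viewed, about 8 in all and at most 12, crops included, and the job is handed in when it is done.

```bash
mkdir -p pics; cat > h.py <<'E'
import numpy as np, cv2
from station import r, vision
def cap(n,f):
    c=vision.capture(n); cv2.imwrite('pics/'+f,c['frame'][:,:,::-1]); return c
def ray(c,u,v):
    K=np.array(c['K']);d=np.linalg.inv(K)@[u,v,1];d=np.array([d[0],-d[1],-d[2]])
    return np.array(c['xyz']),np.array(c['orientation'])@d
def onz(c,u,v,z):
    o,d=ray(c,u,v);return o+d*(z-o[2])/d[2]
def proj(c,p):
    q=np.array(c['orientation']).T@(np.array(p)-c['xyz']);q=np.array([q[0],-q[1],-q[2]]);k=np.array(c['K'])@q;return k[:2]/k[2]
E
python3 - <<'E'
from h import *
import pickle
a=cap('top','top0.png');b=cap('side','side0.png')
pickle.dump((a,b),open('c0.pkl','wb'))
for c in(a,b):print({k:c[k] for k in c if k!='frame'})
cv2.imwrite('pics/both.png',cv2.resize(np.vstack([a['frame'],b['frame']])[:,:,::-1],(560,840))[:, :] [:840])
print(r.sense())
E
```

```text
{'K': array([[446.51000411,   0.        , 278.23881818],
       [  0.        , 446.51000411, 204.74908103],
       [  0.        ,   0.        ,   1.        ]]), 'xyz': array([0.45404202, 0.02314732, 1.02719167]), 'orientation': array([[-0.01557132,  0.9922483 , -0.12329174],
       [-0.99948468, -0.0119848 ,  0.0297781 ],
       [ 0.02806964,  0.12369189,  0.99192359]])}
{'K': array([[433.84624647,   0.        , 282.92869757],
       [  0.        , 433.84624647, 205.15694421],
       [  0.        ,   0.        ,   1.        ]]), 'xyz': array([0.46024007, 0.59320265, 0.76390809]), 'orientation': array([[-0.9711317 ,  0.17412308, -0.16304715],
       [-0.23853585, -0.71447947,  0.65773835],
       [-0.00196641,  0.67764315,  0.73538826]])}
{'time_s': 0.1, 'joints': array([-5.66876228e+01,  2.20859596e+01,  3.88529002e-01, -2.37695537e-02,
       -6.84113241e+01, -1.48184824e+01]), 'joint_velocities': array([-0.06432052, -0.04672229,  0.26302175,  0.10147004,  0.02227084,
       -0.04088124]), 'effort': array([-3.72454288e-04, -3.91690671e+01,  1.87934983e+01,  4.23187494e+00,
        1.34859627e-02, -6.65519769e-05]), 'tcp_pos': array([ 0.19813316, -0.59225614,  0.24658341]), 'ee_rot': array([[-9.48405944e-01, -3.17057799e-01, -7.20070882e-04],
       [-3.17058596e-01,  9.48404246e-01,  1.79807632e-03],
       [ 1.12824162e-04,  1.93361093e-03, -9.99998124e-01]]), 'wrist_force': array([-0.3086747 ,  0.06468074, -0.28329553]), 'moment': array([0.01206594, 0.02455903, 0.03704108]), 'gripper_width': 1.0009264222381782}
```

View pics/top0.png

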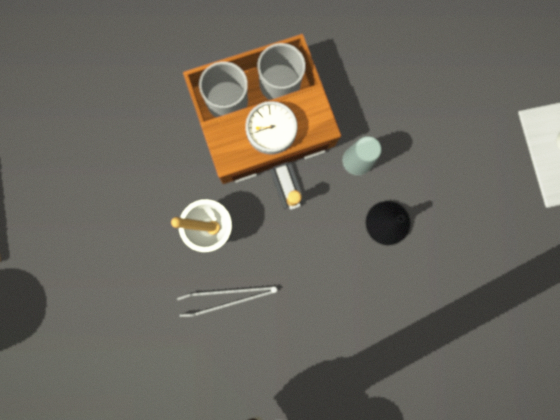

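View pics/side0.png

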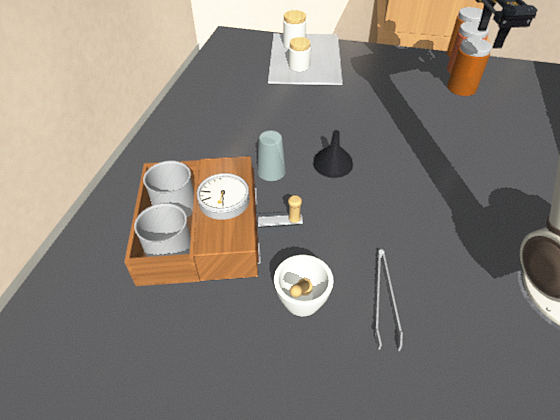

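The top view shows the case front facing down-left, the knob at (294,198) and the dial at (271,127). The tumbler is at (362,156), the mortar at (205,226) and the funnel at (388,222). In the side view the knob is at (295,208) and the dial at (222,195).

```bash
python3 - <<'E'
from h import *
import pickle
a,b=pickle.load(open('c0.pkl','rb'))
def blob(c,lo,hi,box):
    h=cv2.cvtColor(c['frame'],cv2.COLOR_RGB2HSV);m=cv2.inRange(h,lo,hi);x0,y0,x1,y1=box
    M=np.zeros_like(m);M[y0:y1,x0:x1]=m[y0:y1,x0:x1]
    cs,_=cv2.findContours(M,0,2);k=max(cs,key=cv2.contourArea);return k
kn=blob(a,(12,120,100),(35,255,255),(280,185,305,212)); print('knob',cv2.minEnclosingCircle(kn),cv2.contourArea(kn))
d=blob(a,(0,0,110),(180,90,255),(240,97,303,157)); print('dial',cv2.fitEllipse(cv2.convexHull(d)))
kb=blob(b,(8,90,80),(35,255,255),(283,190,307,225)); print('knob side bbox',cv2.boundingRect(kb))
cv=blob(a,(3,120,60),(14,255,255),(170,20,350,190));print('case',cv2.boxPoints(cv2.minAreaRect(cv)).tolist())
K=onz(a,*cv2.minEnclosingCircle(kn)[0],.08);D=onz(a,*cv2.fitEllipse(cv2.convexHull(d))[0],.126)
x=D-K;print(K,D,np.linalg.norm(x[:2]),np.degrees(np.arctan2(x[1],x[0])))
print('case edges',[onz(a,u,v,.09) for u,v in((219,178),(339,137))])
bx=cv2.boundingRect(kb);o,dd=ray(b,bx[0]+bx[2]/2,bx[1]+6);print('knob side z=.075',onz(b,bx[0]+bx[2]/2,bx[1]+6,.075))
for n,u,v,z in(('tumbler',370,147,.11),('mortar',205,226,.075),('funnel',388,222,.0),):print(n,onz(a,u,v,z))
t=cv2.resize(a['frame'][90:220,220:350],None,fx=4,fy=4,interpolation=2)
s=cv2.resize(b['frame'][165:235,185:315],None,fx=4,fy=4,interpolation=2)
cv2.imwrite('pics/z.png',np.vstack([t,s])[:,:,::-1][:800]); print(np.vstack([t,s]).shape)
cv2.imwrite('pics/t.png',t[:,:,::-1])
E
```

```text
knob ((292.93902587890625, 197.35365295410156), 7.540684700012207) 110.0
dial ((270.951171875, 126.9345703125), (52.003868103027344, 52.88867950439453), 4.200960159301758)
knob side bbox (288, 195, 14, 27)
case [[216.79100036621094, 60.34687042236328], [263.7793884277344, 45.310585021972656], [281.079833984375, 99.37444305419922], [234.0914306640625, 114.41072845458984]]
[ 0.58737708 -0.03707953  0.08      ] [0.72924511 0.00870916 0.126     ] 0.14907429108211295 17.887770822047546
case edges [array([0.62929667, 0.11997949, 0.09      ]), array([ 0.7167581 , -0.13890129,  0.09      ])]
knob side z=.075 [ 0.59037119 -0.04114769  0.075     ]
tumbler [ 0.68890283 -0.20065821  0.11      ]
mortar [0.52872431 0.15112975 0.075     ]
funnel [ 0.53823508 -0.2622496   0.        ]
(800, 520, 3)
```

View pics/t.png

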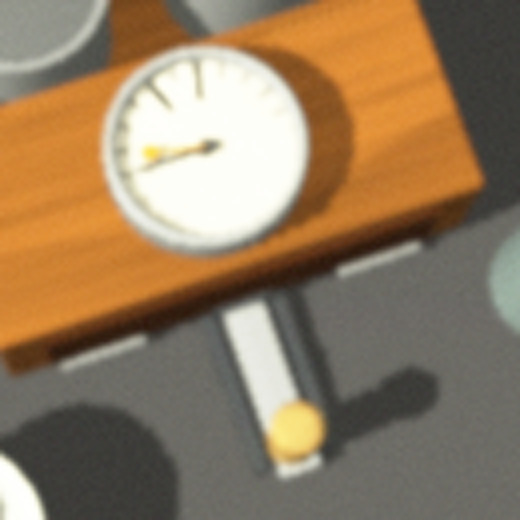

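The dial pose gives a case yaw of about 18.3° and puts the knob near (0.588, -0.038). The jaws already lie along the case's y, and in that direction the gripper body clears everything. I'll move above the knob now.

```bash
python3 -m jog '{"rot":[[0,0,0],[0,0,0],[0,0,0],[0,0,0],[0,0,0],[0,0,0],[0,0,0],[0,0,0],[0,0,0],[0,0,0]],"delta_pos":[[19.5,27.7,0],[19.5,27.7,0],[19.5,27.7,0],[19.5,27.7,0],[19.5,27.7,0],[19.5,27.7,0],[19.5,27.7,0],[19.5,27.7,0],[19.5,27.7,0],[19.5,27.7,0]],"grip":[100,100,100,100,100,100,100,100,100,100]}'
python3 -m jog '{"rot":[[0,0,0],[0,0,0],[0,0,0],[0,0,0],[0,0,0],[0,0,0],[0,0,0],[0,0,0],[0,0,0],[0,0,0]],"delta_pos":[[19.5,27.7,0],[19.5,27.7,0],[19.5,27.7,0],[19.5,27.7,0],[19.5,27.7,0],[19.5,27.7,0],[19.5,27.7,0],[19.5,27.7,0],[19.5,27.7,0],[19.5,27.7,0]],"grip":[100,100,100,100,100,100,100,100,100,100]}'
python3 -m jog '{"rot":[[0,0,0],[0,0,0],[0,0,0],[0,0,0]],"delta_pos":[[0,0,-20],[0,0,-20],[0,0,-20],[0,0,0]],"grip":[100,100,100,100]}'
python3 - <<'E'
from h import *
s=r.sense();print(s['tcp_pos'],s['ee_rot'],s['time_s'],s['wrist_force'])
c=cap('wrist','w1.png');print(c['xyz'],c['orientation'],c['K'])
print(proj(c,[.588,-.038,.08]),proj(c,[.729,.0087,.126]))
import pickle;pickle.dump(c,open('w1.pkl','wb'))
E
```

```text
time_s: 0.93
tcp_pos: [0.3937, -0.314, 0.2473]
ee_rot: [[-0.948, -0.317, -0.0], [-0.317, 0.948, 0.0], [0.0, 0.001, -1.0]]
wrist_force: [0.9, -0.7, -0.3]
gripper_width: 0.999
time_s: 1.77
tcp_pos: [0.5887, -0.0371, 0.2471]
ee_rot: [[-0.948, -0.317, -0.001], [-0.317, 0.948, 0.0], [0.001, 0.0, -1.0]]
wrist_force: [0.3, 0.3, 0.5]
gripper_width: 1.001
time_s: 2.1
tcp_pos: [0.5854, -0.0384, 0.1826]
ee_rot: [[-0.948, -0.317, -0.01], [-0.317, 0.949, -0.0], [0.01, 0.003, -1.0]]
wrist_force: [-0.3, -0.2, -0.5]
gripper_width: 1.0
[ 0.58537386 -0.03844964  0.18259065] [[-9.48476871e-01 -3.16687664e-01 -1.00274195e-02]
 [-3.16701109e-01  9.48525350e-01 -2.59388036e-04]
 [ 9.59340660e-03  2.92967133e-03 -9.99949691e-01]] 2.1 [-0.32221779 -0.15859121 -0.54383293]
[ 0.51804633 -0.06153847  0.32022224] [[-0.31815955 -0.91670115 -0.24173025]
 [ 0.94803453 -0.30703907 -0.08341186]
 [ 0.00224312 -0.2557069   0.96675175]] [[321.54181321   0.         282.21866495]
 [  0.         321.54181321 208.56592285]
 [  0.           0.           1.        ]]
[281.60404582 221.27778927] [280.95140152 425.82587657]
```

View pics/w1.png

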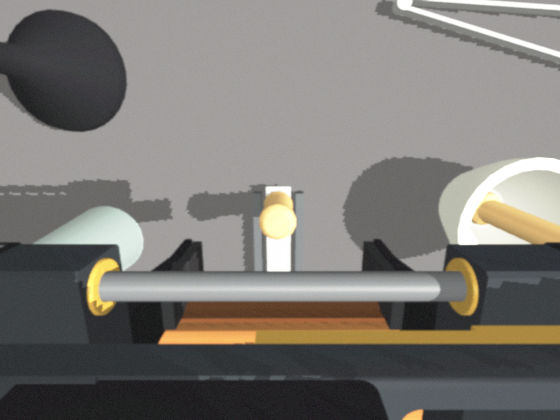

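The wrist picture shows the knob head at (278,221) against a predicted (282,221), so the knob lies about 2.7 mm towards the case's -y. The strip runs vertically in the image, so the jaws are aligned. I'll descend and close the jaws.

```bash
python3 -m jog '{"rot":[[0,0,0],[0,0,0],[0,0,0],[0,0,0],[0,0,0],[0,0,0],[0,0,0],[0,0,0]],"delta_pos":[[1,-2,-20],[0,0,-20],[0,0,-20],[0,0,-20],[0,0,-20],[0,0,-20],[0,0,-15],[0,0,0]],"grip":[100,100,100,100,100,100,100,100]}'
python3 -m jog '{"rot":[[0,0,0],[0,0,0],[0,0,0],[0,0,0],[0,0,0],[0,0,0],[0,0,0],[0,0,0],[0,0,0],[0,0,0]],"delta_pos":[[0,0,0],[0,0,0],[0,0,0],[0,0,0],[0,0,0],[0,0,0],[0,0,0],[0,0,0],[0,0,0],[0,0,0]],"grip":[20,0,0,0,0,0,0,0,0,0]}'
python3 - <<'E'
from h import *
a=cap('top','top1.png');b=cap('side','side1.png');print(r.sense()['wrist_force'],r.sense()['tcp_pos'])
def crop(i,x0,y0,x1,y1,f): return cv2.resize(i[y0:y1,x0:x1],None,fx=f,fy=f,interpolation=2)
cv2.imwrite('pics/g1.png',np.hstack([crop(a['frame'],235,90,310,215,4)[:400],crop(b['frame'],185,160,310,260,4)])[:,:,::-1])
E
```

```text
time_s: 2.82
tcp_pos: [0.5881, -0.0411, 0.0507]
ee_rot: [[-0.949, -0.316, -0.004], [-0.316, 0.949, -0.001], [0.004, 0.001, -1.0]]
wrist_force: [-0.7, 0.1, 0.0]
gripper_width: 1.003
time_s: 3.65
tcp_pos: [0.5894, -0.041, 0.0526]
ee_rot: [[-0.948, -0.317, 0.0], [-0.317, 0.948, -0.001], [0.0, -0.001, -1.0]]
wrist_force: [2.4, -6.7, -0.8]
gripper_width: 0.331
[ 0.30992809 -2.93847267  0.02480778] [ 0.58940126 -0.04116442  0.05254458]
```

View pics/g1.png

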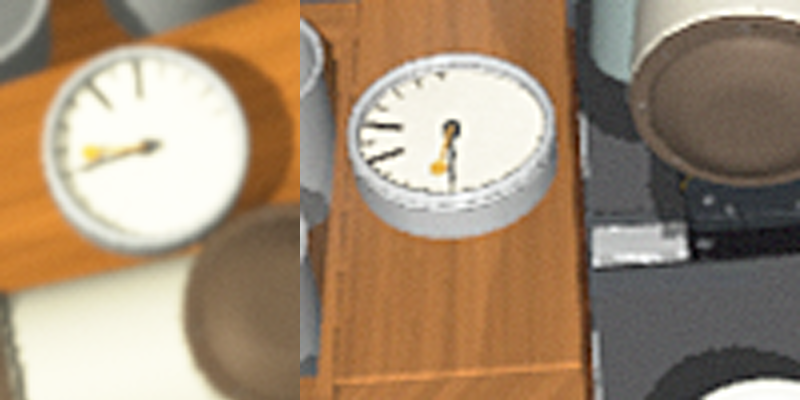

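Both views show the dial clear of the arm: dark hand at 0, tell-tale a bit past it, around 0.3. The jaws are still closing, so I'll wait a few rows.

```bash
python3 -m jog '{"rot":[[0,0,0],[0,0,0],[0,0,0],[0,0,0],[0,0,0],[0,0,0]],"delta_pos":[[0,0,0],[0,0,0],[0,0,0],[0,0,0],[0,0,0],[0,0,0]],"grip":[0,0,0,0,0,0]}'
```

```text
time_s: 4.25
tcp_pos: [0.5894, -0.0411, 0.0526]
ee_rot: [[-0.948, -0.317, 0.0], [-0.317, 0.948, -0.0], [-0.0, -0.0, -1.0]]
wrist_force: [1.2, -5.0, -0.4]
gripper_width: 0.323
```

```bash
python3 -m jog '{"rot":[[0,0,0],[0,0,0],[0,0,0],[0,0,0],[0,0,0],[0,0,0],[0,0,0],[0,0,0],[0,0,0],[0,0,0]],"delta_pos":[[-2.5,-1.8,0],[-2.8,-0.9,0],[-2.8,-0.9,0],[-2.8,-0.9,0],[-2.8,-0.9,0],[-2.8,-0.9,0],[-2.8,-0.9,0],[-2.8,-0.9,0],[-2.8,-0.9,0],[0,0,0]],"grip":[0,0,0,0,0,0,0,0,0,0]}'
cat > rd.py <<'E'
from h import *
s=r.sense();u=np.array([.949,.315,0]);p=s['tcp_pos']-[.5894,-.0411,.0526]
print('t',s['time_s'],'pull mm',-1e3*p@u,'lat',1e3*(p@[-.315,.949,0]),'F',s['wrist_force']@u,'Flat',s['wrist_force']@[-.315,.949,0],'w',s['gripper_width'])
# dark hand by rectifying the dial with the calibration: plane z=.122, centre from first look
def dial(c,z=.122,R=.054,n=200,C=(.7295,.009)):
    g=np.linspace(-R,R,n);ux=u[:2];uy=np.array([-.315,.949])
    X,Y=np.meshgrid(-g,g[::-1]) # image right=-y, up=+x
    P=np.stack([C[0]+Y*ux[0]+X*uy[0],C[1]+Y*ux[1]+X*uy[1],np.full(X.shape,z)],-1).reshape(-1,3)
    q=(P-c['xyz'])@np.array(c['orientation']);q=np.c_[q[:,0],-q[:,1],-q[:,2]]@np.array(c['K']).T
    m=(q[:,:2]/q[:,2:]).astype(np.float32).reshape(n,n,2)
    return cv2.remap(c['frame'],m[...,0],m[...,1],cv2.INTER_CUBIC)
if __name__=='__main__':
    import sys
    ims=[dial(vision.capture(k)) for k in('top','side')]
    for k,im in zip(('top','side'),ims):
        al=np.arange(-.3,3,.02);g=im.min(2).astype(np.float32)
        rr=np.linspace(.012,.028,20)/.054*100
        v=[cv2.remap(im.max(2),(99.5-rr*np.cos(a)).astype(np.float32)[None],(99.5-rr*np.sin(a)).astype(np.float32)[None],1).mean() for a in al]
        print(k,'dark hand',round(al[int(np.argmin(v))],2),int(min(v)),int(np.median(v)))
    cv2.imwrite('pics/'+sys.argv[1],cv2.resize(np.hstack(ims),None,fx=2,fy=2)[:,:,::-1])
E
python3 rd.py d1.png
```

```text
time_s: 5.08
tcp_pos: [0.5638, -0.0498, 0.0526]
ee_rot: [[-0.948, -0.317, -0.0], [-0.317, 0.948, 0.0], [0.0, 0.0, -1.0]]
wrist_force: [1.9, 1.0, -2.7]
gripper_width: 0.322
t 5.0833 pull mm 27.081825673132833 lat -0.20141296507487397 F 2.0671396184607835 Flat 0.33071564889674826 w 0.321522496356814
top dark hand 0.1 204 253
side dark hand 0.18 160 247
```

View pics/d1.png

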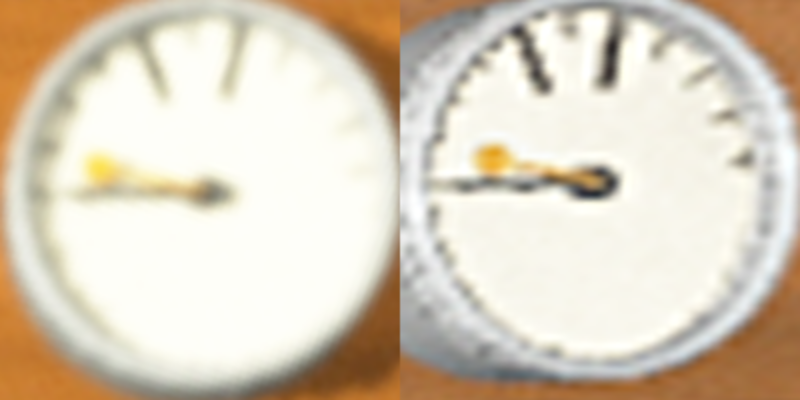

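The dial is readable in both views: the long marks are where expected, the dark hand is at 0, and the tell-tale is around 0.25. I'll correct the hub centres for each view and go on in 8 mm pulls. Even if the catch took up at once, that would add no more than 8 N.

```bash
sed -i "s/for k,im in zip(('top','side'),ims):/for k,im,(cx,cy) in zip(('top','side'),ims,((103.5,95),(99,91.5))):/; s/(99.5-rr\*np.cos(a))/(cx-rr*np.cos(a))/; s/(99.5-rr\*np.sin(a))/(cy-rr*np.sin(a))/" rd.py
python3 -m jog '{"rot":[[0,0,0],[0,0,0],[0,0,0],[0,0,0],[0,0,0],[0,0,0]],"delta_pos":[[-1.9,-0.6,0],[-1.9,-0.6,0],[-1.9,-0.6,0],[-1.9,-0.6,0],[0,0,0],[0,0,0]],"grip":[0,0,0,0,0,0]}' >/dev/null; python3 rd.py d2.png
```

```text
t 5.6833 pull mm 34.53554397749147 lat -0.22775071101458394 F 1.8229578206642656 Flat -1.4541031483006295 w 0.3225772176367972
top dark hand 0.0 203 254
side dark hand 0.0 137 246
```

Pull 34.5 mm, no catch yet.

```bash
python3 -m jog '{"rot":[[0,0,0],[0,0,0],[0,0,0],[0,0,0],[0,0,0],[0,0,0]],"delta_pos":[[-1.9,-0.6,0],[-1.9,-0.6,0],[-1.9,-0.6,0],[-1.9,-0.6,0],[0,0,0],[0,0,0]],"grip":[0,0,0,0,0,0]}' >/dev/null; python3 rd.py d3.png
```

```text
t 6.2833 pull mm 42.551238130052226 lat -0.19983627100069215 F 1.5659502273685242 Flat -3.463569992327852 w 0.3212920883972664
top dark hand 0.0 202 254
side dark hand 0.0 137 246
```

```bash
python3 -m jog '{"rot":[[0,0,0],[0,0,0],[0,0,0],[0,0,0],[0,0,0],[0,0,0]],"delta_pos":[[-1.9,-0.8,0],[-1.9,-0.8,0],[-1.9,-0.7,0],[-1.9,-0.7,0],[0,0,0],[0,0,0]],"grip":[0,0,0,0,0,0]}' >/dev/null; python3 rd.py d4.png
```

```text
t 6.8833 pull mm 50.69715170940391 lat -0.30238142530939466 F 1.3792571412065349 Flat -0.7301367067183779 w 0.31989452348401454
top dark hand -0.02 204 254
side dark hand 0.0 137 246
```

```bash
python3 -m jog '{"rot":[[0,0,0],[0,0,0],[0,0,0],[0,0,0],[0,0,0],[0,0,0]],"delta_pos":[[-1.9,-0.7,0],[-1.9,-0.6,0],[-1.9,-0.7,0],[-1.9,-0.6,0],[0,0,0],[0,0,0]],"grip":[0,0,0,0,0,0]}' >/dev/null; python3 rd.py d5.png
```

```text
t 7.4833 pull mm 56.87418597662741 lat -0.39923664258455227 F 6.534473016603018 Flat 0.943556706977032 w 0.32645869923827436
top dark hand 0.62 228 254
side dark hand 0.54 103 246
```

The catch has taken up, with the hand at about 0.57 rad (roughly 4 N). I'll add 4 mm.

```bash
python3 -m jog '{"rot":[[0,0,0],[0,0,0],[0,0,0],[0,0,0],[0,0,0],[0,0,0]],"delta_pos":[[-1,-0.3,0],[-1,-0.3,0],[-0.9,-0.3,0],[-0.9,-0.3,0],[0,0,0],[0,0,0]],"grip":[0,0,0,0,0,0]}' >/dev/null; python3 rd.py d6.png
```

```text
t 8.0833 pull mm 59.463360366155534 lat -0.4189826771111941 F 9.233806224337739 Flat 1.001775476186195 w 0.32782300741775555
top dark hand 1.16 232 254
side dark hand 0.88 138 247
```

```bash
python3 -m jog '{"rot":[[0,0,0],[0,0,0],[0,0,0],[0,0,0],[0,0,0],[0,0,0]],"delta_pos":[[-1,-0.3,0],[-1,-0.3,0],[-0.9,-0.3,0],[-0.9,-0.3,0],[0,0,0],[0,0,0]],"grip":[0,0,0,0,0,0]}' >/dev/null; python3 rd.py d7.png
```

```text
t 8.6833 pull mm 62.0501985036264 lat -0.44126948249005116 F 11.52977489909652 Flat -0.35034606688154246 w 0.32297928870645454
top dark hand 1.66 228 254
side dark hand 1.3 141 247
```

View pics/d7.png

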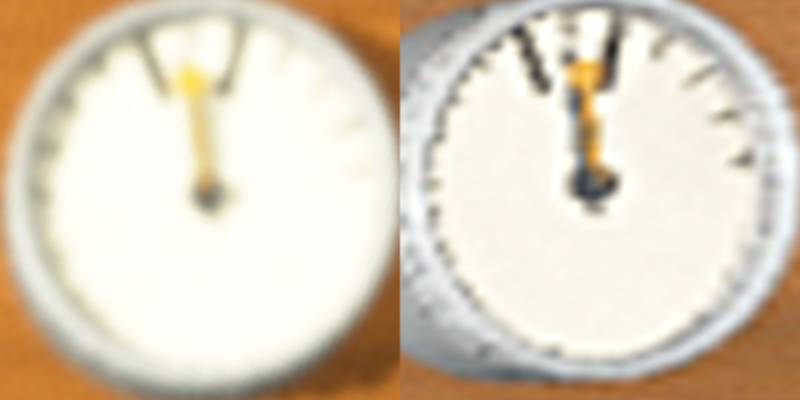

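The dark hand and the tell-tale both stand between the long marks at about 1.45 rad (9.5 N), in the middle of the band. I'll hold here for about 1.5 s.

```bash
for i in 1 ; do python3 -m jog '{"rot":[[0,0,0],[0,0,0],[0,0,0],[0,0,0],[0,0,0],[0,0,0],[0,0,0],[0,0,0],[0,0,0],[0,0,0]],"delta_pos":[[0,0,0],[0,0,0],[0,0,0],[0,0,0],[0,0,0],[0,0,0],[0,0,0],[0,0,0],[0,0,0],[0,0,0]],"grip":[0,0,0,0,0,0,0,0,0,0]}'; done
python3 -m jog '{"rot":[[0,0,0],[0,0,0],[0,0,0],[0,0,0],[0,0,0],[0,0,0],[0,0,0],[0,0,0]],"delta_pos":[[0,0,0],[0,0,0],[0,0,0],[0,0,0],[0,0,0],[0,0,0],[0,0,0],[0,0,0]],"grip":[0,0,0,0,0,0,0,0]}'; python3 rd.py d8.png
```

```text
time_s: 9.62
tcp_pos: [0.5307, -0.0611, 0.0527]
ee_rot: [[-0.948, -0.318, 0.01], [-0.318, 0.948, 0.002], [-0.01, -0.001, -1.0]]
wrist_force: [10.9, 3.5, -9.9]
gripper_width: 0.324
time_s: 10.28
tcp_pos: [0.5307, -0.061, 0.0527]
ee_rot: [[-0.948, -0.318, 0.01], [-0.318, 0.948, 0.002], [-0.01, -0.001, -1.0]]
wrist_force: [11.2, 4.0, -9.8]
gripper_width: 0.325
t 10.2833 pull mm 61.99388920134644 lat -0.42547910712246023 F 11.9308760063985 Flat 0.23641776047727572 w 0.3250072424323962
top dark hand 1.66 227 254
side dark hand 1.3 136 247
```

The hold was steady, so I'll ease the slide back slowly.

```bash
python3 -m jog '{"rot":[[0,0,0],[0,0,0],[0,0,0],[0,0,0],[0,0,0],[0,0,0],[0,0,0],[0,0,0],[0,0,0],[0,0,0]],"delta_pos":[[1.5,0.5,0],[1.5,0.5,0],[1.5,0.5,0],[1.5,0.5,0],[1.5,0.5,0],[1.5,0.5,0],[1.5,0.5,0],[2.8,0.95,0],[2.8,0.95,0],[2.8,0.95,0]],"grip":[0,0,0,0,0,0,0,0,0,0]}'
python3 -m jog '{"rot":[[0,0,0],[0,0,0],[0,0,0],[0,0,0],[0,0,0],[0,0,0],[0,0,0],[0,0,0],[0,0,0],[0,0,0]],"delta_pos":[[2.8,0.95,0],[2.8,0.95,0],[2.8,0.95,0],[2.8,0.95,0],[2.8,0.95,0],[2.8,0.95,0],[2.8,0.95,0],[2.8,0.9,0],[2.8,0.9,0],[2.8,0.9,0]],"grip":[0,0,0,0,0,0,0,0,0,0]}'
python3 -m jog '{"rot":[[0,0,0],[0,0,0],[0,0,0],[0,0,0],[0,0,0],[0,0,0],[0,0,0],[0,0,0],[0,0,0],[0,0,0]],"delta_pos":[[2,0.7,0],[2,0.7,0],[2,0.7,0],[2,0.7,0],[1.5,0.5,0],[1.5,0.5,0],[1.4,0.4,0],[0,0,0],[0,0,0],[0,0,0]],"grip":[0,0,0,0,0,0,0,0,0,0]}'
python3 rd.py d9.png
```

```text
time_s: 11.22
tcp_pos: [0.5449, -0.0562, 0.0525]
ee_rot: [[-0.948, -0.317, -0.001], [-0.317, 0.948, -0.0], [0.001, 0.0, -1.0]]
wrist_force: [1.1, 0.5, -1.4]
gripper_width: 0.322
time_s: 12.05
tcp_pos: [0.5735, -0.0467, 0.0525]
ee_rot: [[-0.948, -0.317, -0.0], [-0.317, 0.948, 0.0], [0.0, 0.0, -1.0]]
wrist_force: [0.6, 1.2, -0.5]
gripper_width: 0.325
time_s: 12.88
tcp_pos: [0.5856, -0.0426, 0.0525]
ee_rot: [[-0.948, -0.317, -0.0], [-0.317, 0.948, 0.0], [0.0, 0.0, -1.0]]
wrist_force: [0.3, 1.3, 0.1]
gripper_width: 0.323
t 12.8833 pull mm 4.112024197633929 lat -0.19987858017910687 F 0.7368708206911836 Flat 1.1691893138394687 w 0.32289951132634115
top dark hand -0.04 218 253
side dark hand 0.0 142 246
```

```bash
python3 -m jog '{"rot":[[0,0,0],[0,0,0],[0,0,0],[0,0,0],[0,0,0],[0,0,0],[0,0,0],[0,0,0]],"delta_pos":[[1,0.35,0],[1,0.35,0],[1,0.35,0],[1,0.35,0],[0.8,0.3,0],[0.8,0.3,0],[0,0,0],[0,0,0]],"grip":[0,0,0,0,0,0,0,0]}'
python3 rd.py d10.png
```

```text
time_s: 13.65
tcp_pos: [0.5895, -0.0412, 0.0525]
ee_rot: [[-0.949, -0.317, -0.004], [-0.317, 0.949, -0.001], [0.004, 0.001, -1.0]]
wrist_force: [-5.4, 0.0, 4.5]
gripper_width: 0.324
t 13.65 pull mm -0.05775173628211505 lat -0.14414672145308993 F -5.153279105866817 Flat 1.713427018393943 w 0.32367814025116587
top dark hand -0.04 218 253
side dark hand -0.02 141 246
```

The slide is firmly on its home stop (-5 N). I'll release it and rise.

```bash
python3 -m jog '{"rot":[[0,0,0],[0,0,0],[0,0,0],[0,0,0],[0,0,0],[0,0,0],[0,0,0],[0,0,0],[0,0,0],[0,0,0]],"delta_pos":[[0,0,0],[0,0,0],[0,0,0],[0,0,0],[0,0,0],[0,0,0],[0,0,0],[0,0,0],[0,0,0],[0,0,0]],"grip":[40,55,70,85,100,100,100,100,100,100]}'
python3 -m jog '{"rot":[[0,0,0],[0,0,0],[0,0,0],[0,0,0],[0,0,0],[0,0,0],[0,0,0],[0,0,0],[0,0,0],[0,0,0]],"delta_pos":[[0,0,10],[0,0,20],[0,0,25],[0,0,25],[0,0,25],[0,0,25],[0,0,25],[0,0,25],[0,0,15],[0,0,0]],"grip":[100,100,100,100,100,100,100,100,100,100]}'
python3 -m jog '{"rot":[[0,0,0],[0,0,0],[0,0,0],[0,0,0],[0,0,0],[0,0,0],[0,0,0],[0,0,0],[0,0,0],[0,0,0]],"delta_pos":[[-10,-20,0],[-15,-30,0],[-15,-30,0],[-15,-30,0],[-15,-30,0],[-15,-30,0],[-15,-30,0],[-15,-30,0],[-10,-20,0],[0,0,0]],"grip":[100,100,100,100,100,100,100,100,100,100]}'
python3 rd.py d11.png; python3 - <<'E'
from h import *
a=cap('top','top2.png');b=cap('side','side2.png')
o=cv2.imread('pics/top0.png')[:,:,::-1]
d=cv2.imread('pics/d11.png')
t=cv2.resize(a['frame'][20:330,160:420],None,fx=1.29,fy=1.29)[:400,:,::-1]
cv2.imwrite('pics/f.png',cv2.resize(np.hstack([d[:, :],t[:400] if t.shape[0]>=400 else cv2.copyMakeBorder(t,0,400-t.shape[0],0,0,0)]),None,fx=.7,fy=.7))
h=cv2.cvtColor(a['frame'],cv2.COLOR_RGB2HSV);
for c in(o,a['frame']):
    h=cv2.cvtColor(np.ascontiguousarray(c),cv2.COLOR_RGB2HSV);m=cv2.inRange(h,(12,120,100),(35,255,255))[185:212,280:305];print(np.argwhere(m).mean(0)[::-1]+[280,185])
E
```

```text
time_s: 14.58
tcp_pos: [0.5913, -0.0406, 0.0525]
ee_rot: [[-0.948, -0.317, 0.0], [-0.317, 0.948, 0.0], [-0.0, -0.0, -1.0]]
wrist_force: [0.7, 0.5, -0.5]
gripper_width: 0.966
time_s: 15.42
tcp_pos: [0.5931, -0.0407, 0.253]
ee_rot: [[-0.948, -0.318, 0.009], [-0.318, 0.948, 0.0], [-0.009, -0.003, -1.0]]
wrist_force: [-0.2, -0.5, -0.1]
gripper_width: 1.002
time_s: 16.25
tcp_pos: [0.4638, -0.2932, 0.2469]
ee_rot: [[-0.95, -0.313, -0.002], [-0.313, 0.95, 0.0], [0.002, 0.001, -1.0]]
wrist_force: [0.3, 0.5, -0.6]
gripper_width: 1.002
t 16.25 pull mm 198.57140699693116 lat -199.66891255884255 F 0.45762401919254597 Flat 0.401815744007356 w 1.0015911816489813
top dark hand -0.04 195 250
side dark hand 0.0 165 252
[294.16541353 197.78947368]
[293.67320261 197.67320261]
```

View pics/f.png

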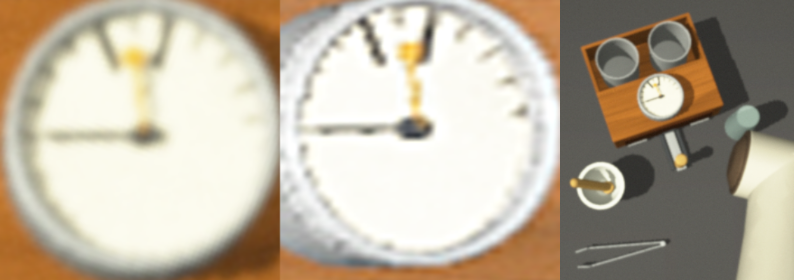

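The tell-tale stands between the long marks and the dark hand is back at 0. The knob is home, within 0.5 px of where it started, and everything in view is in place.

```bash
python3 -c "
from station import finish_job
print(finish_job())"
```

```text
the job is handed in; nothing more can be done
None
```

I checked the spice bin's catch and handed the job in. I pulled the knob about 62 mm, taking up the catch at roughly 53 mm. The dark hand then stood at about 1.45 rad (9.5 N), and I held it there for at least 1.6 s. I eased the slide back onto its home stop, let go and moved the arm clear, with the clock at about 16 s.

**Last checks:**
- **Dial:** the tell-tale stands between the two long marks in both views, and the dark hand is back at 0.
- **Slide:** the knob is within 0.5 px of its starting position.
- **Bystanders:** the mortar, tumbler and tongs look unmoved. The arm hid the funnel in the last picture, so I did not recheck it; the arm stayed well clear of it.
- **Disagreement:** my automatic hand reading gave 1.66 rad from the top view and 1.3 rad from the side view during the hold. The tell-tale hid the dark hand in the top view, so I relied on the enlarged picture. The 11.5–11.9 N wrist force, less about 2.5 N for the home spring and friction, agrees with it.

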